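Check heating-block bores with a go gauge and sort the blocks

TASK

Three heating blocks have come back from the workshop: take the go gauge from its stand and, going from the left block to the right one, try its pin in the large middle bore of each, gently and as far down as it will go, then stand the gauge back in its stand before you move any block. Then slide, without lifting or tipping, each block that took the pin down to the collar straight back into a rack lane until it is home against the green stop, and the block in which the pin stopped short all the way into the red bay; let go of everything and leave the other things on the bench alone.

Things in the scene. Friction and masses are not known exactly. Their poses are not given: they have to be found in the camera images.
- gauge: the go plug gauge, standing upright in its stand: steel pin 18 mm across and 42 mm long at the bottom (its nose tapers to 10 mm over the last 5 mm), then a collar 30 mm across and 6 mm thick, then a dark round knurled handle 24 mm across and 82 mm long with two green bands; 130 mm long, 0.18 kg; origin at the pin's lower end, z up along the gauge
- gauge_tip (a point): centre of the lower end of the gauge's pin
- gauge_grip (a point): on the gauge's axis, 90 mm above the tip, about the middle of its handle: where to grip
- gauge_stand: black square block fixed to the bench, 64 by 64 by 52 mm high with a 70 mm rubber foot; origin at the centre of its underside. The gauge's pin stands in its hole with the collar resting on its top (tip 10 mm above the bench)
- stand_hole (a point): centre of the mouth of the stand's hole, 52 mm above the bench; the hole is 24 mm wide and 44 mm deep
- block_a: block A: bare aluminium heating block, 76 mm (x) by 95 mm (y) by 50 mm high, about 0.6 kg, loose on the bench; origin at the centre of its underside, z up. In the middle of its top is one large round bore, 21 mm wide at the mouth; the small 11 mm wells at either end are of no concern. Blocks A, B and C look alike; any may stand at any place in the row, and one of the three is undersize
- block_a_bore (a point): centre of the mouth of this block's large bore, on its top, 50 mm above its underside. Of any of the blocks: a sound bore is 21 mm wide to 46 mm deep: the 42 mm pin goes in until the gauge's collar sits on the block's top; an undersize bore narrows to 15 mm at 22 mm below the top: the pin stops there with 20 mm still showing
- block_b: block B: like block A to look at; same size, origin and axes
- block_b_bore (a point): centre of the mouth of this block's large bore, on its top, 50 mm above its underside. Of any of the blocks: a sound bore is 21 mm wide to 46 mm deep: the 42 mm pin goes in until the gauge's collar sits on the block's top; an undersize bore narrows to 15 mm at 22 mm below the top: the pin stops there with 20 mm still showing
- block_c: block C: like block A to look at; same size, origin and axes
- block_c_bore (a point): centre of the mouth of this block's large bore, on its top, 50 mm above its underside. Of any of the blocks: a sound bore is 21 mm wide to 46 mm deep: the 42 mm pin goes in until the gauge's collar sits on the block's top; an undersize bore narrows to 15 mm at 22 mm below the top: the pin stops there with 20 mm still showing
- rack: sorting rack fixed behind the row: green back stop 36 mm high, four aluminium dividers 6 mm thick, 28 mm high, making three lanes 109 mm wide, 115 mm apart, open to the robot, the bench as floor. x points along the lanes to the stop, y left; origin on the bench where a block's middle is when home in the middle lane. Stop face at x = +38 mm, dividers end at x = -29 mm
- home_left (a point): bench point where the middle of a block stands when it is home against the stop in the left lane, axes as the rack's
- row_left (a point): bench point at the left place of the row, 105 mm in front of home_left; a block stands within about 10 mm of it at the start, nearly square to the rack
- home_middle (a point): bench point where the middle of a block stands when it is home against the stop in the middle lane, axes as the rack's
- row_middle (a point): bench point at the middle place of the row, 105 mm in front of home_middle; a block stands within about 10 mm of it at the start, nearly square to the rack
- home_right (a point): bench point where the middle of a block stands when it is home against the stop in the right lane, axes as the rack's
- row_right (a point): bench point at the right place of the row, 105 mm in front of home_right; a block stands within about 10 mm of it at the start, nearly square to the rack
- red_bay: the red quarantine bay, fixed to the bench to the right of the row: red walls 28 mm high and 6 mm thick on three sides, open on its own +y side, which faces the row; inside 130 mm (x) by 118 mm (y), the bench (painted red) as floor; origin at the middle of the floor, +y points out of the open side
- bench_timer: small beige bench timer, 66 by 66 by 18 mm, a bystander; origin at its underside
- marker_2: marker pen with blue cap, 135 mm long, lying, a bystander; origin at its underside
- petri_1: petri dish with lid, 60 mm across, 15 mm high, a bystander; origin at its underside
- conical_1: capped conical tube, 121 mm long, lying, a bystander; origin at its underside

How it is judged:
By the outcome, as a careful person would: the job done as asked, in the order asked, and still so for the second after the job is handed in, with the robot touching nothing.
It also fails if it takes over 72 s, if anything falls off the work surface, if the arm or the gripper's body presses on something with over 40 N, if the wrist force passes 120 N, or if a joint passes its speed limit or range.

ROBOT

A 6-joint arm with a two-finger parallel gripper is mounted at the origin on a cart in front of the work surface, level with it; the furniture and walls round the work are solid. World frame = base frame: x ahead of the robot, y to its left, z up, the work surface at z = 0. Lengths are in mm, angles in rad, forces in N, time in s.
With the tool pointing down it reaches from about 375 to 925 mm from the base axis. Payload 5.7 kg.
Tool frame: the origin (TCP) lies midway between the tips of the shut fingers; the grasp point (between the pads) lies 19 mm behind it; z points along the fingers, y is the line along which they close (so a half turn about z gives the same grasp; the last joint's range is limited). The gripper opens to 88 mm and grips with 3 to 60 N. Pads are 20 mm wide; open, the fingers measure 115 mm over their backs; the gripper's body (75 mm by 178 mm) begins 61 mm behind the grasp point.
Start: joints at [-1.43, 0.359, 1.51, -0, 1.272, -0.115], TCP at [151.798, -580.448, 222.623] pointing down, gripper open.
Joint ranges: [-2.97, 2.97], [-1.01, 2.36], [0.21, 2.38], [-0.96, 4.11], [0.2, 2.71], [-2.98, 2.98]. Speed limits (rad/s): [2.39, 2.39, 3.14, 3.14, 3.14, 3.14].

INTERFACE

Orientations are given as a unit quaternion [w, x, y, z].
In Python, from bench import manip, eyes, ticket, monitor gives the robot as it stands (manip), with the cameras (eyes), the job (ticket) and the readings (monitor).
- The arm moves only by the tool pendant, called after "Call:" as a command line: name --argument value ..., lists and objects as JSON in quotes. Schema: {"type":"object","properties":{"ticks":{"type":"array","items":{"type":"number"},"minItems":7,"maxItems":84},"only":{"type":"string"},"quiet":{"type":"boolean"},"lines":{"type":"string"}},"required":["ticks"],"additionalProperties":false}. ticks is one flat list of numbers that holds 1 to 12 rows one after another, with no inner brackets; each row has 7 numbers: dx, dy, dz in a scale on which 1.0 is 200 mm, then a rotation vector rx, ry, rz in shares of pi rad (1.0 is pi rad), then the finger opening in mm; each row shifts and turns the commanded pose from where the row before left it, along the tool's axes as they then stand; what a row does not reach is not made up. A row lasts 1/12 s, in which the tool goes at most 41.7 mm and 0.125 rad, less where a joint would pass 70% of its speed; a pose out of reach is approached as far as the arm can. The fingers move at their own pace and stop on an object; the grip force is fixed at half the most. Time passes only in rows, so rows that do not move let the fingers close. The tool returns the time, the measured TCP pose, the force, the opening and the grip force at its end. only (a regular expression) keeps the lines of the reply that match it, lines (a string "A,B") keeps lines A to B, and quiet returns only ok. Input that does not fit is refused with a message, and nothing moves.
- monitor.get_state(): the state, without advancing time (a new reading comes with each control period).
- eyes.camera(name): name is "scene" or "top"; returns the picture (480x640x3 uint8, blue, green, red); there is no depth.
- eyes.camera_info(name): a dict with "K" (3x3 intrinsics, pixels), "k1" (the pictures are not rectified: a ray, as slopes to the right and down, at radius r is drawn at 1 + k1 r^2 times it, then the intrinsics apply), "rvec" (rotation vector, rad) and "tvec" (3), from world to camera coordinates, as OpenCV has them. Camera axes: x right, y down, z forward; pixel columns grow to the right and rows downward; lengths in mm; the calibration is good to about 2 mm. A picture is of the moment at which its call begins. camera_info takes no time and is no camera call.
- ticket.job_done(): hands the job in; it is judged then, once.
The state is a dict: "t": time; "joint_pos": joint angles; "qd": joint speeds; "joint_efforts": joint torques, N m; "ee_pos": TCP position; "ee_rot": TCP orientation; "ft_force": force on the tool from outside, world axes, zero at the start; "wrist_torque": the same for the moment, N m; "width": finger opening in mm; "grip_force": force on a finger pad.
Only numpy, scipy, OpenCV 4.12 (cv2) and the standard library are available. Lean on these libraries where they do the work, as an engineer would, in place of code of your own. Each camera call takes 0.05 s, during which the arm holds its last target. There are 200 camera calls.

## Working session

There is one attempt and no reset: what is moved stays moved. The work goes in short steps, Python scripts to look and compute and a tool call to move; the robot and the scene stay as the last step left them, time stands still between calls to the robot, and variables do not carry over. Pictures are saved under pics/ and viewed, at most 13 in all, crops included, and the job is handed in when it is done.

```bash
ls; mkdir -p pics; python3 - <<'E'
from bench import manip, eyes, ticket, monitor
import cv2
for n in("scene","top"):
    cv2.imwrite(f"pics/{n}0.png",eyes.camera(n)); i=eyes.camera_info(n); print(n,i)
s=monitor.get_state(); print(s)
E
```

```text
bench.py
pics
scene {'K': array([[600.36669448,   0.        , 319.35142913],
       [  0.        , 600.36669448, 238.47747246],
       [  0.        ,   0.        ,   1.        ]]), 'k1': -0.08824081316234086, 'rvec': array([ 0.77746378, -2.59389477,  1.10090959]), 'tvec': array([ 480.23556744,  317.69907479, 1166.55289459])}
top {'K': array([[603.44477439,   0.        , 330.08609947],
       [  0.        , 603.44477439, 233.4020467 ],
       [  0.        ,   0.        ,   1.        ]]), 'k1': -0.15845670834960485, 'rvec': array([ 2.18231424, -2.18373263,  0.0415419 ]), 'tvec': array([ -24.89393064,  604.19010717, 1580.12341793])}
{'t': 0.1, 'joint_pos': array([-1.43010709e+00,  3.59400579e-01,  1.51129691e+00, -2.14655236e-05,
        1.27250711e+00, -1.15101077e-01]), 'qd': array([ 0.00014317, -0.00102209, -0.00208135,  0.00032893, -0.0009714 ,
        0.0001757 ]), 'joint_efforts': array([ 8.75592159e-04, -5.16357923e+01, -2.71404880e+01,  6.77935523e-02,
        2.76419346e-02, -2.59777727e-05]), 'ee_pos': array([ 151.70418646, -579.87359201,  221.92333247]), 'ee_rot': array([-8.05776948e-04,  9.91831831e-01,  1.27549872e-01, -2.05668430e-05]), 'ft_force': array([-0.01626762, -0.19987888, -0.4061864 ]), 'wrist_torque': array([-0.00981413, -0.02041731, -0.01399908]), 'grip_force': 0.0, 'width': 87.53282200666068}
```

View pics/scene0.png

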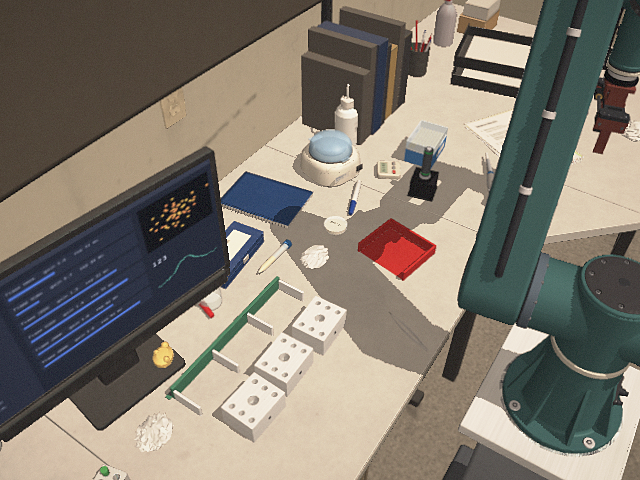

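View pics/top0.png

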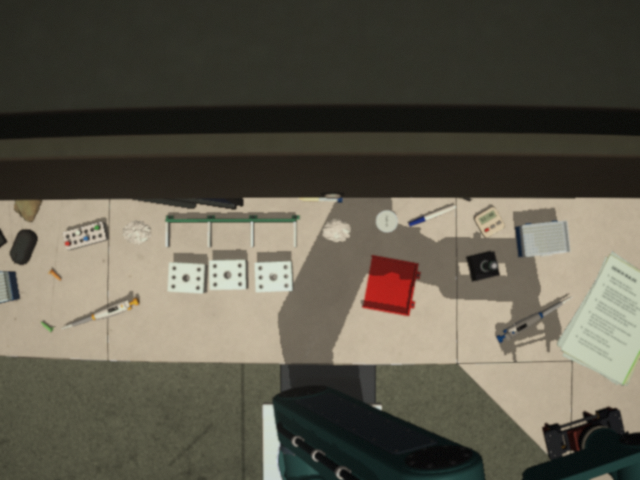

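```bash
cat > h.py <<'E'
import cv2, numpy as np
from bench import manip, eyes, ticket, monitor
I={n:eyes.camera_info(n) for n in("scene","top")}
def ray(n,uv):
    i=I[n];R=cv2.Rodrigues(i["rvec"])[0]
    p=cv2.undistortPoints(np.array([[uv]],float),i["K"],np.array([i["k1"],0,0,0,0.]))[0,0]
    return -R.T@i["tvec"], R.T@np.array([p[0],p[1],1.])
def plane(n,uv,z):
    o,d=ray(n,uv); return o+d*(z-o[2])/d[2]
def tri(us,ut):
    (o,d),(p,e)=ray("scene",us),ray("top",ut)
    s=np.linalg.lstsq(np.c_[d,-e],p-o,rcond=None)[0]
    a,b=o+d*s[0],p+e*s[1]; return (a+b)/2, np.linalg.norm(a-b)
def proj(n,P):
    i=I[n]; return cv2.projectPoints(np.array([P],float),i["rvec"],i["tvec"],i["K"],np.array([i["k1"],0,0,0,0.]))[0][0,0]
def yaw(q):
    from scipy.spatial.transform import Rotation as R
    return R.from_quat(np.r_[q[1:],q[0]]).as_matrix()
E
python3 - <<'E'
import cv2,numpy as np
s=cv2.imread("pics/scene0.png");t=cv2.imread("pics/top0.png")
a=cv2.resize(s[260:450,160:360],None,fx=3,fy=3,interpolation=cv2.INTER_CUBIC)
b=cv2.resize(t[205:300,155:305],None,fx=4,fy=4,interpolation=cv2.INTER_CUBIC)
c=cv2.resize(s[140:285,350:450],None,fx=2,fy=2,interpolation=cv2.INTER_CUBIC)
d=cv2.resize(t[240:325,355:510],None,fx=3.5,fy=3.5,interpolation=cv2.INTER_CUBIC)
def save(n,*im):
    H=max(i.shape[0] for i in im); cv2.imwrite(n,np.hstack([cv2.copyMakeBorder(i,0,H-i.shape[0],0,4,0) for i in im]))
save("pics/c1.png",a);save("pics/c2.png",b);save("pics/c3.png",c,d)
# small dark blobs inside light tops
for n,im,(x0,y0,x1,y1),k in(("top",t,(155,250,305,305),1),("scene",s,(210,285,360,450),1)):
    g=cv2.cvtColor(im,cv2.COLOR_BGR2GRAY)[y0:y1,x0:x1]
    g=cv2.resize(g,None,fx=4,fy=4,interpolation=cv2.INTER_CUBIC)
    m=cv2.adaptiveThreshold(g,255,cv2.ADAPTIVE_THRESH_MEAN_C,cv2.THRESH_BINARY_INV,101,35)
    nn,_,st,ce=cv2.connectedComponentsWithStats(m)
    print(n,[(round(float(ce[i][0])/4+x0,1),round(float(ce[i][1])/4+y0,1),*st[i][2:]) for i in range(1,nn) if 15<st[i][4]<3000])
E
```

```text
top [(239.6, 265.6, np.int32(10), np.int32(11), np.int32(84)), (304.5, 265.8, np.int32(4), np.int32(10), np.int32(25)), (214.8, 266.1, np.int32(10), np.int32(10), np.int32(78)), (285.2, 267.2, np.int32(9), np.int32(10), np.int32(67)), (260.1, 268.2, np.int32(10), np.int32(12), np.int32(97)), (174.2, 268.3, np.int32(12), np.int32(12), np.int32(110)), (198.8, 269.6, np.int32(10), np.int32(10), np.int32(82)), (227.1, 275.1, np.int32(30), np.int32(32), np.int32(746)), (239.7, 274.8, np.int32(13), np.int32(13), np.int32(139)), (214.9, 275.3, np.int32(12), np.int32(13), np.int32(126)), (273.1, 277.4, np.int32(30), np.int32(27), np.int32(658)), (185.7, 278.1, np.int32(30), np.int32(31), np.int32(721)), (285.5, 276.4, np.int32(11), np.int32(12), np.int32(106)), (173.7, 277.3, np.int32(14), np.int32(15), np.int32(167)), (260.5, 277.4, np.int32(13), np.int32(14), np.int32(154)), (198.3, 278.7, np.int32(13), np.int32(13), np.int32(133)), (294.1, 285.2, np.int32(11), np.int32(30), np.int32(214)), (239.9, 284.0, np.int32(12), np.int32(13), np.int32(131)), (215.0, 284.5, np.int32(13), np.int32(13)
[... 1961 characters left out ...]
 369.1, np.int32(12), np.int32(14), np.int32(126)), (300.5, 372.5, np.int32(14), np.int32(18), np.int32(155)), (286.0, 374.8, np.int32(16), np.int32(16), np.int32(165)), (256.0, 381.8, np.int32(17), np.int32(17), np.int32(157)), (265.6, 388.1, np.int32(15), np.int32(16), np.int32(187)), (275.4, 394.7, np.int32(18), np.int32(18), np.int32(177)), (255.1, 400.3, np.int32(36), np.int32(37), np.int32(817)), (249.1, 400.3, np.int32(13), np.int32(20), np.int32(133)), (233.3, 405.9, np.int32(12), np.int32(17), np.int32(144)), (243.0, 412.9, np.int32(13), np.int32(16), np.int32(155)), (269.8, 417.5, np.int32(14), np.int32(16), np.int32(141)), (253.0, 419.9, np.int32(13), np.int32(17), np.int32(146))]
```

View pics/c1.png

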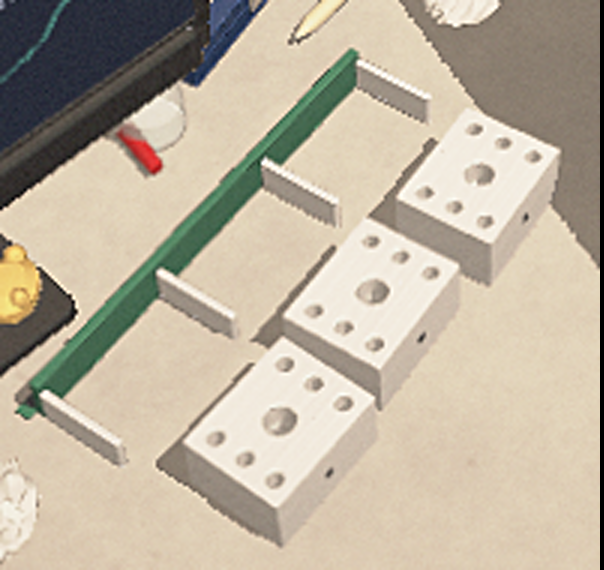

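View pics/c3.png

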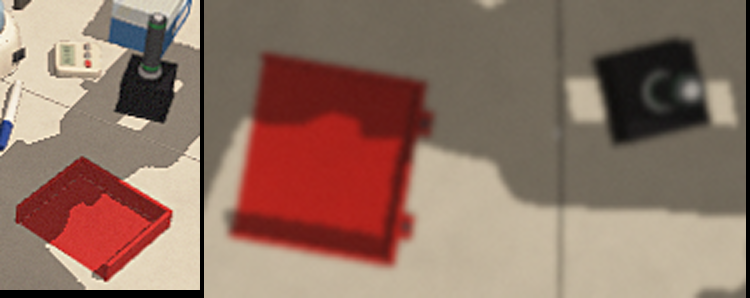

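```bash
python3 - <<'E'
import cv2,numpy as np
s=cv2.imread("pics/scene0.png");t=cv2.imread("pics/top0.png")
def c(im,x,y,w,h,f):return cv2.convertScaleAbs(cv2.resize(im[y:y+h,x:x+w],(w*f,h*f),interpolation=cv2.INTER_CUBIC),alpha=1.5,beta=15)
a=c(s,405,140,40,60,9); b=c(t,462,245,44,37,9)  #360x540, 396x333
o=np.zeros((540,760,3),np.uint8);o[:,:360]=a;o[:333,362:758]=b
cv2.imwrite("pics/c4.png",o)
from h import *
S={"L":[(256,381.8),(265.6,388.1),(275.4,394.7),(233.3,405.9),(243,412.9),(253,419.9)],"M":[(284.4,340.5),(294.6,345.6),(304.4,351.1),(266,363.5),(275.9,369.1),(286,374.8)],"R":[(318.7,303.3),(328.3,307.7),(338.5,312.5),(302.8,324),(312.4,328.9),(322.5,333.8)]}
# scene order: far-right end row x far->near? top listing: right-end y rows first, far->near, then left-end
T={"L":[(198.8,269.6),(198.3,278.7),(197.9,287.8),(174.2,268.3),(173.7,277.3),(173.1,286.4)],"M":[(239.6,265.6),(239.7,274.8),(239.9,284),(214.8,266.1),(214.9,275.3),(215,284.5)],"R":[(285.2,267.2),(285.5,276.4),(285.9,285.5),(260.1,268.2),(260.5,277.4),(260.9,286.7)]}
for k in S:
    P=np.array([tri(a,b)[0] for a,b in zip(S[k],T[k])]);e=[round(tri(a,b)[1],1) for a,b in zip(S[k],T[k])]
    Q=np.array([plane("top",b,50) for b in T[k]]);W=np.array([plane("scene",b,50) for b in S[k]])
    f=lambda P:(P.mean(0).round(1),"yaw",np.arctan2(*-(P[3:].mean(0)-P[:3].mean(0))[[0,1]]*[1,-1]).round(3))
    print(k,f(P),f(Q),f(W),e)
# green stop & bay & dividers in top
hsv=cv2.cvtColor(t,cv2.COLOR_BGR2HSV)
m=cv2.inRange(hsv,(0,150,60),(8,255,255))|cv2.inRange(hsv,(172,150,60),(180,255,255))
m[:240]=0;m[330:]=0
ct=max(cv2.findContours(m,0,2)[0],key=cv2.contourArea);r=cv2.minAreaRect(ct);print("bay",r,[plane("top",p,28).round(0) for p in cv2.boxPoints(r)],cv2.approxPolyDP(ct,3,True).reshape(-1,2).tolist())
hs=cv2.cvtColor(s,cv2.COLOR_BGR2HSV)
for n,H in(("top",hsv),("scene",hs)):
    m=cv2.inRange(H,(65,80,40),(90,255,255))
    ct=max(cv2.findContours(m[190:420,150:320].copy(),0,2)[0],key=cv2.contourArea)+[150,190]
    print("stop",n,cv2.approxPolyDP(ct,2,True).reshape(-1,2).tolist())
E
```

```text
L (array([486.5, 353.2,  46.5]), 'yaw', np.float64(-0.044)) (array([485.7, 351.7,  50. ]), 'yaw', np.float64(-0.048)) (array([485.9, 355.2,  50. ]), 'yaw', np.float64(-0.048)) [np.float64(2.2), np.float64(2.4), np.float64(2.5), np.float64(1.7), np.float64(1.7), np.float64(1.5)]
M (array([494.6, 242.9,  47. ]), 'yaw', np.float64(0.026)) (array([494. , 241.9,  50. ]), 'yaw', np.float64(0.024)) (array([494.1, 244.9,  50. ]), 'yaw', np.float64(0.027)) [np.float64(2.1), np.float64(1.5), np.float64(1.9), np.float64(1.2), np.float64(1.6), np.float64(1.8)]
R (array([490.1, 122.7,  47.2]), 'yaw', np.float64(0.045)) (array([489.5, 122.1,  50. ]), 'yaw', np.float64(0.045)) (array([489.5, 124.9,  50. ]), 'yaw', np.float64(0.042)) [np.float64(1.7), np.float64(1.7), np.float64(0.7), np.float64(0.9), np.float64(1.5), np.float64(1.6)]
bay ((391.656005859375, 285.3919982910156), (49.37238693237305, 52.771209716796875), 10.30484676361084) [array([ 411., -111.,   28.]), array([ 547., -136.,   28.]), array([ 523., -263.,   28.]), array([ 387., -238.,   28.])] [[372, 256], [363, 306], [408, 314], [413, 306], [413, 281], [419, 273], [417, 264]]
stop top [[167, 218], [168, 221], [294, 220]]
stop scene [[278, 277], [170, 387], [172, 395], [166, 397], [173, 396], [174, 389], [180, 392], [212, 358], [211, 349], [219, 350], [246, 321], [246, 313], [254, 313], [277, 288]]
```

View pics/c4.png

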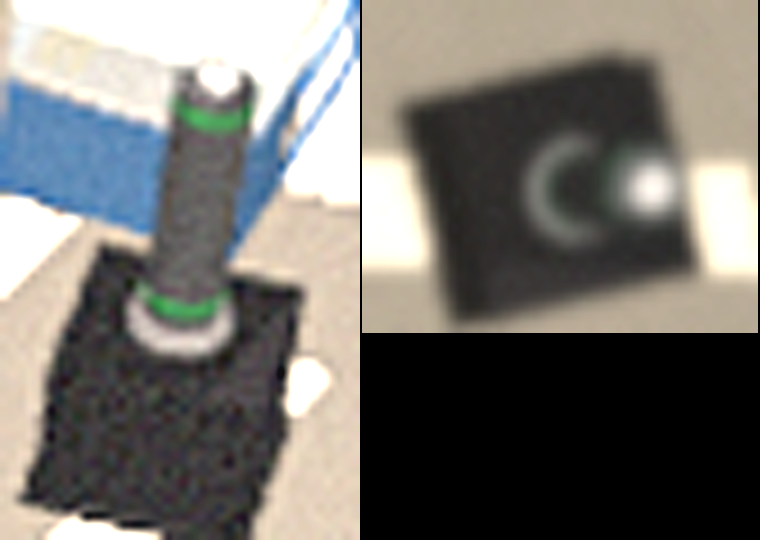

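```bash
python3 - <<'E'
from h import *
d=np.array([-.4,-.4])
for k,a,b in(("L",(254.4,400.5),(186.0,278)),("M",(285.2,357.4),(227.3,275.05)),("R",(320.5,318.4),(273,276.9))):
    a=np.array(a)+d;b=np.array(b)+d;print(k,tri(a,b),plane("top",b,50).round(1),plane("scene",a,50).round(1))
a=np.array((428.9,149.1))+d;b=np.array((494.1,265.9))+d
print("tip",tri(a,b),plane("top",b,140),plane("scene",a,140))
a=np.array((425.3,174.2))+d;b=np.array((486.2,266.05))+d
print("collar",tri(a,b),plane("top",b,58),plane("scene",a,58))
P=plane("top",b,58)
for z in(52,58,62,140):print(z,(proj("scene",[*P[:2],z])-d-[405,140])*9,(proj("top",[*P[:2],z])-d-[462,245])*9)
# stand corners (top face): crop px in top
for c in((402,105),(655,55),(697,270),(455,322)):print(plane("top",((c[0]-362)/9+462-.4,c[1]/9+245-.4),52).round(0)[:2])
for c in((167,218),(294,219)):print("stop",plane("top",c,36).round(0))
for c in((170,387),(278,277)):print("stopS",plane("scene",c,36).round(0))
# divider tops front ends in top / c1 view
t=cv2.imread("pics/top0.png");g=cv2.cvtColor(t,cv2.COLOR_BGR2GRAY)[238:246,155:305].astype(float).mean(0)
pk=[i for i in range(2,148) if g[i]==g[i-2:i+3].max() and g[i]>np.median(g)+6];print([(155+i,plane("top",(155+i,241),28).round(1)[1]) for i in pk])
for c in((108,462),(221,330),(327,218),(417,120)): print("divS base",plane("scene",(c[0]/3+160-.4,c[1]/3+260-.4),0).round(0))
E
```

```text
L (array([487.36190853, 353.79041675,  47.39144284]), np.float64(1.5351316923466654)) [486.8 352.7  50. ] [486.9 355.3  50. ]
M (array([495.53379673, 243.62852117,  48.01158386]), np.float64(1.311891574823848)) [495.  242.9  50. ] [495.3 245.   50. ]
R (array([490.99507079, 123.60396791,  48.11181265]), np.float64(1.0448069035439909)) [490.6 123.1  50. ] [490.7 125.1  50. ]
tip (array([ 519.35380471, -428.67381864,  138.40089774]), np.float64(3.4570617061189677)) [ 517.78522655 -429.02814394  140.        ] [ 520.02456621 -425.5691697   140.        ]
collar (array([ 518.90305559, -428.62138865,   57.27790501]), np.float64(2.488455285892057)) [ 517.77598323 -428.99423146   58.        ] [ 519.64009564 -427.06343161   58.        ]
52 [188.70365905 322.6931134 ] [212.89161846 189.54025146]
58 [191.26490733 306.62707384] [217.79999991 189.44999998]
62 [192.97882152 295.87116458] [221.09281088 189.38940263]
140 [227.45355512  78.66202614] [288.77832092 188.13454494]
[ 542. -379.]
[ 557. -453.]
[ 494. -465.]
[ 480. -394.]
stop [645. 409.  36.]
stop [641.  69.  36.]
stopS [645. 417.  36.]
stopS [639.  70.  36.]
[(166, np.float64(413.2)), (207, np.float64(301.3)), (208, np.float64(298.6)), (251, np.float64(183.4)), (257, np.float64(167.4)), (272, np.float64(127.6)), (294, np.float64(69.5))]
divS base [583. 420.   0.]
divS base [586. 301.   0.]
divS base [583. 185.   0.]
divS base [581.  75.   0.]
```

Units first: shifts go in shares of 200 mm and turns go in shares of pi rad. So 36.7 mm / 200 = 0.1835, -15.2 mm / 200 = -0.076, 0.125 rad / 3.1416 = 0.0398.

Call:
pendant --ticks '[0, 0, 0, 0, 0, 0.0398, 87, 0, 0, 0, 0, 0, 0.0398, 87, 0.1835, -0.076, 0, 0, 0, 0.0019, 87, 0.1835, -0.076, 0, 0, 0, 0, 87, 0.1835, -0.076, 0, 0, 0, 0, 87, 0.1835, -0.076, 0, 0, 0, 0, 87, 0.1835, -0.076, 0, 0, 0, 0, 87, 0.1835, -0.076, 0, 0, 0, 0, 87, 0.1835, -0.076, 0, 0, 0, 0, 87, 0.1835, -0.076, 0, 0, 0, 0, 87, 0.1835, -0.076, 0, 0, 0, 0, 87, 0.1835, -0.076, 0, 0, 0, 0, 87]'

```text
t: 1.1
ee_pos: [520.2, -426.9, 222.2]
ee_rot: [-0.0, 1.0, -0.0, -0.0]
ft_force: [0.5, -1.3, -0.0]
width: 87.2
grip_force: 0.0
```

```bash
python3 - <<'E'
from bench import manip, eyes, ticket, monitor
from h import yaw
print(yaw(monitor.get_state()["ee_rot"]).round(3))
E
```

```text
[[ 1.    -0.    -0.001]
 [-0.    -1.     0.001]
 [-0.001 -0.001 -1.   ]]
```

In the tool's units: 36 mm / 200 = 0.18, 35 mm / 200 = 0.175.

Call:
pendant --ticks '[0, 0, 0.175, 0, 0, 0, 87, 0, 0, 0.175, 0, 0, 0, 87, 0, 0, 0.175, 0, 0, 0, 87, 0, 0, 0.18, 0, 0, 0, 87, 0, 0, 0, 0, 0, 0, 87]'

```text
t: 1.52
ee_pos: [514.5, -423.8, 73.9]
ee_rot: [-0.005, 1.0, 0.0, -0.005]
ft_force: [-1.4, 1.1, -0.8]
width: 87.0
grip_force: 0.0
```

```bash
python3 - <<'E'
import cv2,numpy as np
from bench import manip, eyes, ticket, monitor
from h import *
s=eyes.camera("scene");t=eyes.camera("top");print(monitor.get_state()["ee_pos"])
def c(im,x,y,w,h,f):return cv2.convertScaleAbs(cv2.resize(im[y:y+h,x:x+w],(w*f,h*f),interpolation=cv2.INTER_CUBIC),alpha=1.3,beta=15)
cv2.imwrite("pics/g1.png",np.hstack([c(s,380,110,80,100,5),c(t,450,220,78,100,5)]))
E
```

```text
[ 517.78472178 -427.33310585   80.47552032]
```

View pics/g1.png

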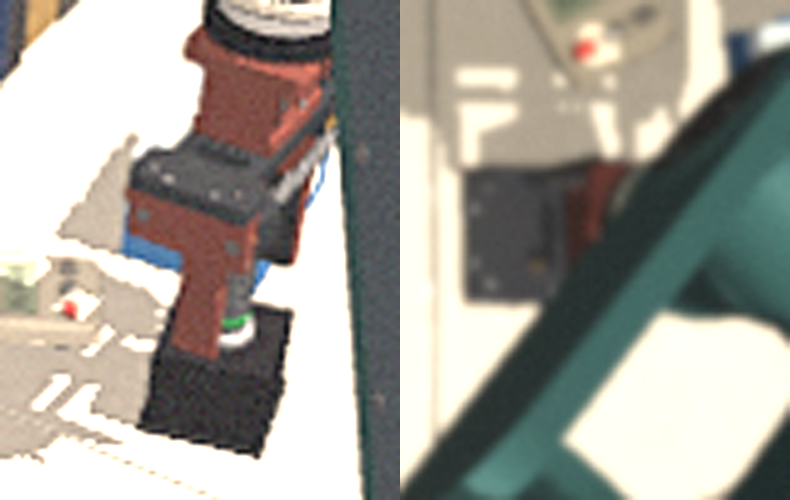

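Call:
pendant --ticks '[0, 0, 0, 0, 0, 0, 15, 0, 0, 0, 0, 0, 0, 15, 0, 0, 0, 0, 0, 0, 15, 0, 0, 0, 0, 0, 0, 15, 0, 0, 0, 0, 0, 0, 15, 0, 0, 0, 0, 0, 0, 15, 0, 0, 0, 0, 0, 0, 15, 0, 0, 0, 0, 0, 0, 15]'

```text
t: 2.28
ee_pos: [518.7, -428.3, 81.8]
ee_rot: [-0.0, 1.0, -0.0, 0.0]
ft_force: [0.4, -0.1, 0.1]
width: 37.2
grip_force: 0.0
```

Call:
pendant --ticks '[0, 0, 0, 0, 0, 0, 15, 0, 0, 0, 0, 0, 0, 15, 0, 0, 0, 0, 0, 0, 15, 0, 0, 0, 0, 0, 0, 15, 0, 0, 0, 0, 0, 0, 15]'

```text
t: 2.7
ee_pos: [518.6, -428.1, 81.5]
ee_rot: [-0.0, 1.0, -0.0, -0.0]
ft_force: [0.1, 0.1, -0.4]
width: 23.4
grip_force: 30.0
```

Call:
pendant --ticks '[0, 0, -0.04, 0, 0, 0, 15, 0, 0, -0.09, 0, 0, 0, 15, 0, 0, -0.125, 0, 0, 0, 15, 0, 0, -0.125, 0, 0, 0, 15, 0, 0, -0.07, 0, 0, 0, 15, 0, 0, 0, 0, 0, 0, 15, 0, 0, 0, 0, 0, 0, 15]'

```text
t: 3.28
ee_pos: [519.1, -428.7, 172.6]
ee_rot: [0.001, 1.0, -0.0, 0.001]
ft_force: [0.2, 0.5, -2.2]
width: 23.6
grip_force: 30.0
```

In the tool's units: -35.5 mm / 200 = -0.1775, -1.4 mm / 200 = -0.007.

Call:
pendant --ticks '[-0.007, -0.075, 0, 0, 0, 0, 15, -0.007, -0.1775, 0, 0, 0, 0, 15, -0.007, -0.1775, 0, 0, 0, 0, 15, -0.007, -0.1775, 0, 0, 0, 0, 15, -0.007, -0.1775, 0, 0, 0, 0, 15, -0.007, -0.1775, 0, 0, 0, 0, 15, -0.007, -0.1775, 0, 0, 0, 0, 15, -0.007, -0.1775, 0, 0, 0, 0, 15, -0.007, -0.1775, 0, 0, 0, 0, 15, -0.007, -0.1775, 0, 0, 0, 0, 15, -0.007, -0.1775, 0, 0, 0, 0, 15, -0.007, -0.1775, 0, 0, 0, 0, 15]'

```text
t: 4.28
ee_pos: [500.3, -21.0, 170.2]
ee_rot: [-0.0, 1.0, -0.0, -0.001]
ft_force: [0.2, -0.8, -1.6]
width: 23.8
grip_force: 30.0
```

Call:
pendant --ticks '[-0.007, -0.1775, 0, 0, 0, 0, 15, -0.007, -0.1775, 0, 0, 0, 0, 15, -0.007, -0.1775, 0, 0, 0, 0, 15, -0.007, -0.1775, 0, 0, 0, 0, 15, -0.007, -0.1775, 0, 0, 0, 0, 15, -0.007, -0.1775, 0, 0, 0, 0, 15, -0.007, -0.1775, 0, 0, 0, 0, 15, -0.007, -0.1775, 0, 0, 0, 0, 15, -0.007, -0.1775, 0, 0, 0, 0, 15, -0.007, -0.1775, 0, 0, 0, 0, 15, -0.007, -0.1075, 0, 0, 0, 0, 15, 0, 0, 0, 0, 0, 0, 15]'

```text
t: 5.28
ee_pos: [485.4, 357.7, 170.0]
ee_rot: [-0.001, 1.0, 0.002, -0.001]
ft_force: [1.1, 0.3, -2.2]
width: 24.0
grip_force: 30.0
```

In the tool's units: 15 mm / 200 = 0.075, 8 mm / 200 = 0.04.

Call:
pendant --ticks '[0, 0, 0.075, 0, 0, 0, 15, 0, 0, 0.075, 0, 0, 0, 15, 0, 0, 0.04, 0, 0, 0, 15, 0, 0, 0, 0, 0, 0, 15, 0, 0, 0, 0, 0, 0, 15, 0, 0, 0, 0, 0, 0, 15]'

```text
t: 5.78
ee_pos: [487.0, 353.4, 133.9]
ee_rot: [-0.0, 1.0, -0.0, 0.0]
ft_force: [-0.1, 0.8, -1.5]
width: 23.8
grip_force: 30.0
```

```bash
cat > look.py <<'E'
import cv2,numpy as np,sys
from h import *
x,y,w,h,f=map(int,sys.argv[2:7])
s=eyes.camera("scene");t=eyes.camera("top");cv2.imwrite(f"pics/{sys.argv[1]}_s.png",s);cv2.imwrite(f"pics/{sys.argv[1]}_t.png",t)
p=np.array(monitor.get_state()["ee_pos"]);print(p.round(1))
cv2.imwrite(f"pics/{sys.argv[1]}.png",cv2.resize(s[y:y+h,x:x+w],(w*f,h*f),interpolation=cv2.INTER_CUBIC))
print("expected tip px in crop",((proj("scene",p-[0,0,71])-[x,y]+.5)*f-.5).round(1),"collar",((proj("scene",p-[0,0,29])-[x,y]+.5)*f-.5).round(1))
E
python3 look.py l1 215 310 80 120 5
```

```text
[487.3 353.7 134.5]
expected tip px in crop [196.  429.8] collar [187.4 367.9]
```

View pics/l1.png

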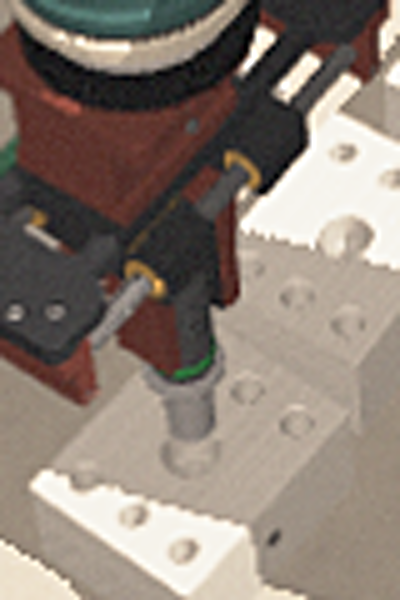

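In the tool's units: 4 mm / 200 = 0.02, -1.2 mm / 200 = -0.006.

Call:
pendant --ticks '[0, -0.006, 0.02, 0, 0, 0, 15, 0, 0, 0.02, 0, 0, 0, 15, 0, 0, 0.02, 0, 0, 0, 15, 0, 0, 0.02, 0, 0, 0, 15, 0, 0, 0.02, 0, 0, 0, 15, 0, 0, 0.02, 0, 0, 0, 15, 0, 0, 0, 0, 0, 0, 15, 0, 0, 0, 0, 0, 0, 15, 0, 0, 0, 0, 0, 0, 15]'

```text
t: 6.63
ee_pos: [486.7, 354.9, 109.7]
ee_rot: [-0.0, 1.0, -0.0, -0.0]
ft_force: [0.1, -0.2, -2.0]
width: 23.3
grip_force: 30.0
```

In the tool's units: 3 mm / 200 = 0.015, 2 mm / 200 = 0.01.

Call:
pendant --ticks '[0, 0, 0.015, 0, 0, 0, 15, 0, 0, 0.015, 0, 0, 0, 15, 0, 0, 0.01, 0, 0, 0, 15, 0, 0, 0.01, 0, 0, 0, 15, 0, 0, 0.01, 0, 0, 0, 15, 0, 0, 0.0075, 0, 0, 0, 15, 0, 0, 0, 0, 0, 0, 15, 0, 0, 0, 0, 0, 0, 15]'

```text
t: 7.3
ee_pos: [486.6, 354.9, 96.1]
ee_rot: [0.0, 1.0, -0.0, -0.0]
ft_force: [-0.4, -0.2, -0.5]
width: 23.4
grip_force: 30.0
```

In the tool's units: 3 mm / 200 = 0.015, 2.5 mm / 200 = 0.0125.

Call:
pendant --ticks '[0, 0, 0.015, 0, 0, 0, 15, 0, 0, 0.015, 0, 0, 0, 15, 0, 0, 0.015, 0, 0, 0, 15, 0, 0, 0.0125, 0, 0, 0, 15, 0, 0, 0.01, 0, 0, 0, 15, 0, 0, 0.005, 0, 0, 0, 15, 0, 0, 0, 0, 0, 0, 15, 0, 0, 0, 0, 0, 0, 15]'

```text
t: 7.97
ee_pos: [486.7, 354.9, 81.6]
ee_rot: [-0.0, 1.0, -0.0, -0.0]
ft_force: [-0.3, 0.4, -2.0]
width: 23.7
grip_force: 30.0
```

In the tool's units: 1 mm / 200 = 0.005, 0.8 mm / 200 = 0.004.

Call:
pendant --ticks '[0, 0, 0.005, 0, 0, 0, 15, 0, 0, 0.005, 0, 0, 0, 15, 0, 0, 0.004, 0, 0, 0, 15, 0, 0, 0, 0, 0, 0, 15, 0, 0, 0, 0, 0, 0, 15]'

```text
t: 8.38
ee_pos: [486.8, 355.0, 79.4]
ee_rot: [-0.0, 1.0, -0.0, 0.0]
ft_force: [-1.6, -0.6, 4.2]
width: 23.9
grip_force: 30.0
```

In the tool's units: 27.5 mm / 200 = 0.1375, -20 mm / 200 = -0.1.

Call:
pendant --ticks '[0, 0, -0.03, 0, 0, 0, 15, 0, 0, -0.07, 0, 0, 0, 15, 0, 0, -0.1, 0, 0, 0, 15, 0, 0, -0.08, 0, 0, 0, 15, 0, 0, -0.02, 0, 0, 0, 15, 0, 0, 0, 0, 0, 0, 15, 0.01, 0.1375, 0, 0, 0, 0, 15, 0.011, 0.1375, 0, 0, 0, 0, 15, 0.01, 0.1375, 0, 0, 0, 0, 15, 0.01, 0.1375, 0, 0, 0, 0, 15, 0, 0, 0, 0, 0, 0, 15, 0, 0, 0, 0, 0, 0, 15]'

```text
t: 9.38
ee_pos: [494.1, 243.5, 137.8]
ee_rot: [0.0, 1.0, -0.001, -0.001]
ft_force: [0.0, 0.2, -2.4]
width: 23.2
grip_force: 30.0
```

Call:
pendant --ticks '[0, 0, 0.025, 0, 0, 0, 15, 0, 0, 0.025, 0, 0, 0, 15, 0, 0, 0.025, 0, 0, 0, 15, 0, 0, 0.025, 0, 0, 0, 15, 0, 0, 0.02, 0, 0, 0, 15, 0, 0, 0.015, 0, 0, 0, 15, 0, 0, 0.01, 0, 0, 0, 15, 0, 0, 0, 0, 0, 0, 15, 0, 0, 0, 0, 0, 0, 15, 0, 0, 0, 0, 0, 0, 15]'

```text
t: 10.22
ee_pos: [495.0, 245.0, 110.1]
ee_rot: [-0.0, 1.0, -0.0, 0.0]
ft_force: [0.1, -0.2, -1.4]
width: 23.5
grip_force: 30.0
```

In the tool's units: 3 mm / 200 = 0.015, 2 mm / 200 = 0.01.

Call:
pendant --ticks '[0, 0, 0.015, 0, 0, 0, 15, 0, 0, 0.015, 0, 0, 0, 15, 0, 0, 0.01, 0, 0, 0, 15, 0, 0, 0.0075, 0, 0, 0, 15, 0, 0, 0.0075, 0, 0, 0, 15, 0, 0, 0, 0, 0, 0, 15, 0, 0, 0, 0, 0, 0, 15]'

```text
t: 10.8
ee_pos: [494.8, 244.9, 98.8]
ee_rot: [-0.0, 1.0, -0.0, -0.0]
ft_force: [0.1, -0.1, -1.9]
width: 23.6
grip_force: 30.0
```

In the tool's units: 1 mm / 200 = 0.005.

Call:
pendant --ticks '[0, 0, 0.005, 0, 0, 0, 15, 0, 0, 0.005, 0, 0, 0, 15, 0, 0, 0.005, 0, 0, 0, 15, 0, 0, 0, 0, 0, 0, 15, 0, 0, 0, 0, 0, 0, 15]'

```text
t: 11.22
ee_pos: [494.8, 244.9, 95.8]
ee_rot: [-0.0, 1.0, -0.0, -0.0]
ft_force: [-0.1, -0.7, -1.0]
width: 23.5
grip_force: 30.0
```

In the tool's units: 3 mm / 200 = 0.015, 2.5 mm / 200 = 0.0125.

Call:
pendant --ticks '[0, 0, 0.015, 0, 0, 0, 15, 0, 0, 0.015, 0, 0, 0, 15, 0, 0, 0.015, 0, 0, 0, 15, 0, 0, 0.0125, 0, 0, 0, 15, 0, 0, 0.01, 0, 0, 0, 15, 0, 0, 0.005, 0, 0, 0, 15, 0, 0, 0.005, 0, 0, 0, 15, 0, 0, 0.005, 0, 0, 0, 15, 0, 0, 0, 0, 0, 0, 15, 0, 0, 0, 0, 0, 0, 15]'

```text
t: 12.05
ee_pos: [495.0, 244.9, 79.5]
ee_rot: [-0.0, 1.0, -0.0, 0.0]
ft_force: [1.5, -0.1, -1.3]
width: 23.3
grip_force: 30.0
```

In the tool's units: 0.7 mm / 200 = 0.0035.

Call:
pendant --ticks '[0, 0, 0.0035, 0, 0, 0, 15, 0, 0, 0, 0, 0, 0, 15, 0, 0, 0, 0, 0, 0, 15]'

```text
t: 12.3
ee_pos: [495.0, 245.0, 79.4]
ee_rot: [-0.0, 1.0, -0.0, 0.0]
ft_force: [-1.0, -1.4, 4.7]
width: 23.4
grip_force: 30.0
```

In the tool's units: 30 mm / 200 = 0.15, -20 mm / 200 = -0.1.

Call:
pendant --ticks '[0, 0, -0.03, 0, 0, 0, 15, 0, 0, -0.07, 0, 0, 0, 15, 0, 0, -0.1, 0, 0, 0, 15, 0, 0, -0.08, 0, 0, 0, 15, 0, 0, -0.02, 0, 0, 0, 15, 0, 0, 0, 0, 0, 0, 15, -0.0055, 0.15, 0, 0, 0, 0, 15, -0.0055, 0.15, 0, 0, 0, 0, 15, -0.0055, 0.15, 0, 0, 0, 0, 15, -0.0055, 0.15, 0, 0, 0, 0, 15, 0, 0, 0, 0, 0, 0, 15, 0, 0, 0, 0, 0, 0, 15]'

```text
t: 13.3
ee_pos: [489.5, 123.7, 137.7]
ee_rot: [0.0, 1.0, -0.002, -0.001]
ft_force: [-0.1, 0.1, -1.3]
width: 23.9
grip_force: 30.0
```

Call:
pendant --ticks '[0, 0, 0.025, 0, 0, 0, 15, 0, 0, 0.025, 0, 0, 0, 15, 0, 0, 0.025, 0, 0, 0, 15, 0, 0, 0.025, 0, 0, 0, 15, 0, 0, 0.02, 0, 0, 0, 15, 0, 0, 0.015, 0, 0, 0, 15, 0, 0, 0.01, 0, 0, 0, 15, 0, 0, 0, 0, 0, 0, 15, 0, 0, 0, 0, 0, 0, 15, 0, 0, 0, 0, 0, 0, 15]'

```text
t: 14.13
ee_pos: [490.5, 125.0, 109.8]
ee_rot: [-0.0, 1.0, -0.0, 0.0]
ft_force: [-0.2, -0.0, -2.2]
width: 23.8
grip_force: 30.0
```

Left and middle are sound; now gently into the right one, expected to stop near TCP 99.5.

In the tool's units: 3 mm / 200 = 0.015, 2 mm / 200 = 0.01.

Call:
pendant --ticks '[0, 0, 0.015, 0, 0, 0, 15, 0, 0, 0.015, 0, 0, 0, 15, 0, 0, 0.01, 0, 0, 0, 15, 0, 0, 0.005, 0, 0, 0, 15, 0, 0, 0.005, 0, 0, 0, 15, 0, 0, 0, 0, 0, 0, 15, 0, 0, 0, 0, 0, 0, 15]'

```text
t: 14.72
ee_pos: [490.4, 124.9, 99.6]
ee_rot: [-0.0, 1.0, -0.0, -0.0]
ft_force: [-0.6, -0.3, -1.7]
width: 23.6
grip_force: 30.0
```

Call:
pendant --ticks '[0, 0, 0.0035, 0, 0, 0, 15, 0, 0, 0, 0, 0, 0, 15, 0, 0, 0, 0, 0, 0, 15]'

```text
t: 14.97
ee_pos: [490.5, 124.9, 99.0]
ee_rot: [-0.0, 1.0, -0.0, 0.0]
ft_force: [1.4, -0.3, -1.7]
width: 23.6
grip_force: 30.0
```

In the tool's units: 0.7 mm / 200 = 0.0035.

Call:
pendant --ticks '[0, 0, 0.0035, 0, 0, 0, 15, 0, 0, 0, 0, 0, 0, 15, 0, 0, 0, 0, 0, 0, 15]'

```text
t: 15.22
ee_pos: [490.4, 124.9, 98.3]
ee_rot: [-0.0, 1.0, -0.0, -0.0]
ft_force: [0.1, 0.4, -1.5]
width: 23.5
grip_force: 30.0
```

Call:
pendant --ticks '[0, 0, 0.004, 0, 0, 0, 15, 0, 0, 0, 0, 0, 0, 15, 0, 0, 0, 0, 0, 0, 15]'

```text
t: 15.47
ee_pos: [490.5, 124.9, 97.5]
ee_rot: [-0.0, 1.0, -0.0, -0.0]
ft_force: [-0.6, -0.9, -2.0]
width: 23.7
grip_force: 30.0
```

In the tool's units: 1 mm / 200 = 0.005.

Call:
pendant --ticks '[0, 0, 0.005, 0, 0, 0, 15, 0, 0, 0.005, 0, 0, 0, 15, 0, 0, 0, 0, 0, 0, 15, 0, 0, 0, 0, 0, 0, 15]'

```text
t: 15.8
ee_pos: [491.2, 124.9, 95.8]
ee_rot: [-0.0, 1.0, -0.0, 0.001]
ft_force: [1.1, -1.1, 1.4]
width: 23.1
grip_force: 30.0
```

In the tool's units: 0.8 mm / 200 = 0.004.

Call:
pendant --ticks '[0, 0, 0.004, 0, 0, 0, 15, 0, 0, 0, 0, 0, 0, 15, 0, 0, 0, 0, 0, 0, 15]'

```text
t: 16.05
ee_pos: [491.3, 124.9, 95.6]
ee_rot: [-0.0, 1.0, -0.0, 0.001]
ft_force: [0.2, -1.3, 8.3]
width: 23.4
grip_force: 30.0
```

In the tool's units: 36 mm / 200 = 0.18, -25 mm / 200 = -0.125.

Call:
pendant --ticks '[0, 0, -0.04, 0, 0, 0, 15, 0, 0, -0.085, 0, 0, 0, 15, 0, 0, -0.125, 0, 0, 0, 15, 0, 0, -0.1, 0, 0, 0, 15, 0.0085, 0.075, -0.025, 0, 0, 0, 15, 0.0085, 0.18, 0, 0, 0, 0, 15, 0.0085, 0.18, 0, 0, 0, 0, 15, 0.0085, 0.18, 0, 0, 0, 0, 15, 0.0085, 0.18, 0, 0, 0, 0, 15, 0.0085, 0.18, 0, 0, 0, 0, 15, 0.0085, 0.18, 0, 0, 0, 0, 15, 0.0085, 0.18, 0, 0, 0, 0, 15]'

```text
t: 17.05
ee_pos: [503.0, -143.3, 169.6]
ee_rot: [-0.001, 1.0, -0.0, -0.001]
ft_force: [0.5, 1.1, -1.8]
width: 23.4
grip_force: 30.0
```

Call:
pendant --ticks '[0.0085, 0.18, 0, 0, 0, 0, 15, 0.0085, 0.18, 0, 0, 0, 0, 15, 0.0085, 0.18, 0, 0, 0, 0, 15, 0.0085, 0.18, 0, 0, 0, 0, 15, 0.0085, 0.18, 0, 0, 0, 0, 15, 0.0085, 0.18, 0, 0, 0, 0, 15, 0.0085, 0.18, 0, 0, 0, 0, 15, 0.0085, 0.17, 0, 0, 0, 0, 15, 0.0045, 0, 0, 0, 0, 0, 15, 0, 0, 0, 0, 0, 0, 15, 0, 0, 0, 0, 0, 0, 15]'

```text
t: 17.97
ee_pos: [517.7, -426.8, 168.9]
ee_rot: [-0.001, 1.0, -0.0, -0.001]
ft_force: [-0.2, 0.2, -2.0]
width: 23.7
grip_force: 30.0
```

```bash
python3 look.py st 385 110 80 100 5
```

```text
[ 518.  -426.1  169.3]
expected tip px in crop [213.2 261.9] collar [223.6 195.8]
```

In the tool's units: 15 mm / 200 = 0.075, 10 mm / 200 = 0.05.

Call:
pendant --ticks '[0, 0, 0.05, 0, 0, 0, 15, 0, 0, 0.075, 0, 0, 0, 15, 0, 0, 0.05, 0, 0, 0, 15, 0, 0, 0.02, 0, 0, 0, 15, 0, 0, 0, 0, 0, 0, 15, 0, 0, 0, 0, 0, 0, 15, 0, 0, 0, 0, 0, 0, 15]'

```text
t: 18.65
ee_pos: [518.8, -428.3, 131.2]
ee_rot: [0.0, 1.0, -0.0, 0.0]
ft_force: [-0.6, -0.5, -1.9]
width: 23.6
grip_force: 30.0
```

In the tool's units: 9 mm / 200 = 0.045, 8 mm / 200 = 0.04.

Call:
pendant --ticks '[0, 0, 0.025, 0, 0, 0, 15, 0, 0, 0.04, 0, 0, 0, 15, 0, 0, 0.045, 0, 0, 0, 15, 0, 0, 0.045, 0, 0, 0, 15, 0, 0, 0.045, 0, 0, 0, 15, 0, 0, 0.025, 0, 0, 0, 15, 0, 0, 0.0125, 0, 0, 0, 15, 0, 0, 0.005, 0, 0, 0, 15, 0, 0, 0, 0, 0, 0, 15, 0, 0, 0, 0, 0, 0, 15]'

```text
t: 19.48
ee_pos: [518.7, -428.4, 82.4]
ee_rot: [0.0, 1.0, -0.0, 0.0]
ft_force: [-0.8, -0.4, -2.1]
width: 23.8
grip_force: 30.0
```

In the tool's units: 0.8 mm / 200 = 0.004, 0.4 mm / 200 = 0.002.

Call:
pendant --ticks '[0, 0, 0.004, 0, 0, 0, 15, 0, 0, 0.002, 0, 0, 0, 15, 0, 0, 0, 0, 0, 0, 15, 0, 0, 0, 0, 0, 0, 15]'

```text
t: 19.82
ee_pos: [518.8, -428.4, 81.5]
ee_rot: [0.0, 1.0, -0.0, 0.0]
ft_force: [0.2, -0.1, 0.8]
width: 23.5
grip_force: 30.0
```

In the tool's units: -35 mm / 200 = -0.175, -30 mm / 200 = -0.15.

Call:
pendant --ticks '[0, 0, 0, 0, 0, 0, 60, 0, 0, 0, 0, 0, 0, 60, 0, 0, 0, 0, 0, 0, 60, 0, 0, 0, 0, 0, 0, 60, 0, 0, 0, 0, 0, 0, 60, 0, 0, -0.05, 0, 0, 0, 60, 0, 0, -0.15, 0, 0, 0, 60, 0, 0, -0.175, 0, 0, 0, 60, 0, 0, -0.175, 0, 0, 0, 60, 0, 0, -0.05, 0, 0, 0, 60]'

```text
t: 20.65
ee_pos: [520.8, -430.4, 207.8]
ee_rot: [0.003, 1.0, -0.0, 0.003]
ft_force: [0.9, -0.5, 1.1]
width: 60.1
grip_force: 0.0
```

```bash
python3 - <<'E'
from h import *
s=eyes.camera("scene");cv2.imwrite("pics/st2.png",np.hstack([cv2.resize(s[110:210,385:465],(400,500),interpolation=cv2.INTER_CUBIC)]))
E
```

```text
(no output)
```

View pics/st2.png

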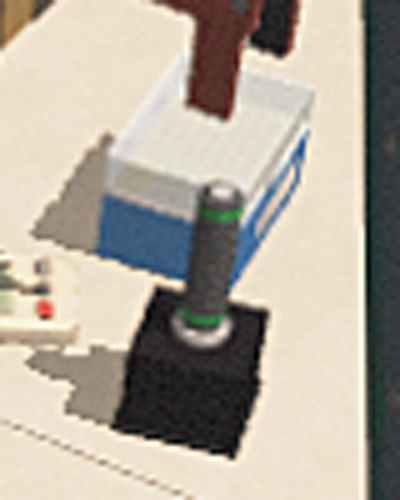

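Units first: shifts go in shares of 200 mm and turns go in shares of pi rad. So -37.5 mm / 200 = -0.1875, -20 mm / 200 = -0.1.

Call:
pendant --ticks '[-0.0205, -0.1, 0, 0, 0, 0, 60, -0.0205, -0.1875, 0, 0, 0, 0, 60, -0.0205, -0.1875, 0, 0, 0, 0, 60, -0.0205, -0.1875, 0, 0, 0, 0, 60, -0.0205, -0.1875, 0, 0, 0, 0, 60, -0.0205, -0.1875, 0, 0, 0, 0, 60, -0.0205, -0.1875, 0, 0, 0, 0, 60, -0.0205, -0.1875, 0, 0, 0, 0, 60, -0.0205, -0.1875, 0, 0, 0, 0, 60, -0.0205, -0.1875, 0, 0, 0, 0, 60, -0.0205, -0.1875, 0, 0, 0, 0, 60, -0.0205, -0.1875, 0, 0, 0, 0, 60]'

```text
t: 21.7
ee_pos: [467.9, 6.2, 200.2]
ee_rot: [-0.0, 1.0, -0.0, -0.001]
ft_force: [0.5, 0.3, -0.1]
width: 59.9
grip_force: 0.0
```

Call:
pendant --ticks '[-0.0205, -0.1875, 0, 0, 0, 0, 60, -0.0205, -0.1875, 0, 0, 0, 0, 60, -0.0205, -0.1875, 0, 0, 0, 0, 60, -0.0205, -0.1875, 0, 0, 0, 0, 60, -0.0205, -0.1875, 0, 0, 0, 0, 60, -0.0205, -0.1875, 0, 0, 0, 0, 60, -0.0205, -0.1875, 0, 0, 0, 0, 60, -0.0205, -0.1875, 0, 0, 0, 0, 60, -0.0205, -0.1875, 0, 0, 0, 0, 60, -0.0205, -0.075, 0, 0, 0, 0, 60, 0, 0, 0, 0, 0, 0, 60, 0, 0, 0, 0, 0, 0, 60]'

```text
t: 22.7
ee_pos: [427.4, 356.9, 200.0]
ee_rot: [0.001, 1.0, 0.001, -0.001]
ft_force: [0.8, -0.9, 0.1]
width: 60.1
grip_force: 0.0
```

In the tool's units: 35 mm / 200 = 0.175, 25 mm / 200 = 0.125, 0.012 rad / 3.1416 = 0.0038.

Call:
pendant --ticks '[0, 0, 0.125, 0, 0, 0.0038, 60, 0, 0, 0.175, 0, 0, 0, 60, 0, 0, 0.175, 0, 0, 0, 60, 0, 0, 0.175, 0, 0, 0, 60, 0, 0, 0.125, 0, 0, 0, 60, 0, 0, 0.075, 0, 0, 0, 60, 0, 0, 0.05, 0, 0, 0, 60, 0, 0, 0.025, 0, 0, 0, 60, 0, 0, 0, 0, 0, 0, 60, 0.02, 0, 0, 0, 0, 0, 60, 0.025, 0, 0, 0, 0, 0, 60, 0.025, 0, 0, 0, 0, 0, 60]'

```text
t: 23.7
ee_pos: [441.9, 356.4, 17.0]
ee_rot: [0.0, 1.0, -0.006, -0.001]
ft_force: [-7.3, 0.4, 6.2]
width: 59.9
grip_force: 3.9
```

In the tool's units: 8 mm / 200 = 0.04, 7 mm / 200 = 0.035.

Call:
pendant --ticks '[0.035, 0, 0, 0, 0, 0, 60, 0.04, 0, 0, 0, 0, 0, 60, 0.04, 0, 0, 0, 0, 0, 60, 0.04, 0, 0, 0, 0, 0, 60, 0.04, 0, 0, 0, 0, 0, 60, 0.04, 0, 0, 0, 0, 0, 60, 0.04, 0, 0, 0, 0, 0, 60, 0.04, 0, 0, 0, 0, 0, 60, 0.04, 0, 0, 0, 0, 0, 60, 0.03, 0, 0, 0, 0, 0, 60, 0, 0, 0, 0, 0, 0, 60]'

```text
t: 24.62
ee_pos: [520.5, 355.9, 16.8]
ee_rot: [-0.0, 1.0, -0.006, 0.0]
ft_force: [-0.3, -0.4, 0.3]
width: 59.9
grip_force: 0.4
```

```bash
python3 look.py p1 150 265 200 180 3
```

```text
[520.5 356.1  16.7]
expected tip px in crop [283.9 464.2] collar [278.4 432. ]
```

View pics/p1.png

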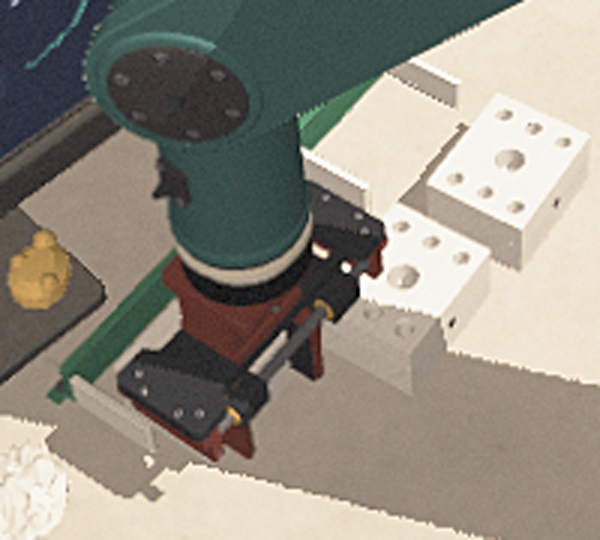

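In the tool's units: 5 mm / 200 = 0.025, 4 mm / 200 = 0.02.

Call:
pendant --ticks '[0.025, 0, 0, 0, 0, 0, 60, 0.025, 0, 0, 0, 0, 0, 60, 0.025, 0, 0, 0, 0, 0, 60, 0.02, 0, 0, 0, 0, 0, 60, 0.015, 0, 0, 0, 0, 0, 60, 0, 0, 0, 0, 0, 0, 60]'

```text
t: 25.22
ee_pos: [540.2, 355.4, 16.3]
ee_rot: [0.0, 1.0, -0.006, -0.001]
ft_force: [-4.4, -0.8, 4.0]
width: 59.7
grip_force: 2.2
```

Call:
pendant --ticks '[0.01, 0, 0, 0, 0, 0, 60, 0.01, 0, 0, 0, 0, 0, 60, 0.01, 0, 0, 0, 0, 0, 60, 0, 0, 0, 0, 0, 0, 60]'

```text
t: 25.55
ee_pos: [545.7, 355.3, 16.2]
ee_rot: [0.0, 1.0, -0.006, -0.001]
ft_force: [-6.3, -0.4, 3.9]
width: 60.0
grip_force: 2.8
```

In the tool's units: 2 mm / 200 = 0.01.

Call:
pendant --ticks '[0.01, 0, 0, 0, 0, 0, 60, 0.01, 0, 0, 0, 0, 0, 60, 0, 0, 0, 0, 0, 0, 60]'

```text
t: 25.8
ee_pos: [549.1, 355.2, 16.2]
ee_rot: [0.0, 1.0, -0.006, -0.002]
ft_force: [-7.7, -1.2, 5.9]
width: 60.4
grip_force: 3.7
```

Call:
pendant --ticks '[0.01, 0, 0, 0, 0, 0, 60, 0.0075, 0, 0, 0, 0, 0, 60, 0, 0, 0, 0, 0, 0, 60]'

```text
t: 26.05
ee_pos: [549.0, 355.2, 16.2]
ee_rot: [0.001, 1.0, -0.006, -0.005]
ft_force: [-16.4, 1.5, 12.3]
width: 59.7
grip_force: 8.2
```

In the tool's units: -35 mm / 200 = -0.175, 25 mm / 200 = 0.125.

Call:
pendant --ticks '[0.005, 0, 0, 0, 0, 0, 60, 0, 0, 0, 0, 0, 0, 60, -0.02, 0, 0, 0, 0, 0, 60, -0.1, 0, 0, 0, 0, 0, 60, -0.175, 0, 0, 0, 0, 0, 60, -0.175, 0, 0, 0, 0, 0, 60, -0.1, 0, 0, 0, 0, 0, 60, -0.04, 0, 0, 0, 0, 0, 60, 0, 0, 0, 0, 0, 0, 60, 0, 0.125, 0, 0, 0, 0, 60, 0, 0.175, 0, 0, 0, 0, 60, 0, 0.175, 0, 0, 0, 0, 60]'

```text
t: 27.05
ee_pos: [436.2, 262.2, 16.6]
ee_rot: [-0.001, 1.0, -0.005, 0.002]
ft_force: [-0.0, -0.1, -0.4]
width: 60.0
grip_force: 0.0
```

Call:
pendant --ticks '[0, 0.08, 0, 0, 0, 0, 60, 0, 0, 0, 0, 0, 0, 60, 0, 0, 0, 0, 0, 0, 60]'

```text
t: 27.3
ee_pos: [435.3, 245.7, 16.4]
ee_rot: [-0.001, 1.0, -0.007, 0.001]
ft_force: [0.4, -0.6, 0.2]
width: 60.2
grip_force: 0.0
```

```bash
python3 - <<'E'
from h import *
t=eyes.camera("top");s=eyes.camera("scene");cv2.imwrite("pics/q_t.png",t);cv2.imwrite("pics/q_s.png",s)
for n,im,(x0,y0,x1,y1) in(("top",t,(160,225,305,300)),("scene",s,(190,290,350,440))):
    g=cv2.resize(cv2.cvtColor(im,cv2.COLOR_BGR2GRAY)[y0:y1,x0:x1],None,fx=4,fy=4,interpolation=cv2.INTER_CUBIC)
    m=cv2.adaptiveThreshold(g,255,cv2.ADAPTIVE_THRESH_MEAN_C,cv2.THRESH_BINARY_INV,101,30)
    nn,_,st,ce=cv2.connectedComponentsWithStats(m)
    for i in range(1,nn):
        if 60<st[i][4]<1100 and max(st[i][2:4])<40: p=ce[i]/4+[x0-.4,y0-.4]; print(n,p.round(1),plane(n,p,50).round(1)[:2],st[i][4])
E
```

```text
top [174.9 226.4] [621.1 383. ] 212
top [205.7 228.7] [614.9 300.4] 132
top [255.8 227.9] [616.8 167.8] 634
top [184.9 235.5] [597.1 355.7] 550
top [174.7 235.6] [596.9 383.1] 152
top [198.5 235.8] [596.5 319.3] 70
top [173.8 244.7] [572.9 385.3] 95
top [284.9 267.1] [515.1  91.2] 70
top [259.2 268.3] [511.8 158.2] 78
top [225.3 273.9] [496.8 247.3] 224
top [239.  274.2] [496.4 211.1] 113
top [272.8 277.1] [488.9 122.5] 698
top [285.3 276.2] [491.5  90.2] 168
top [259.4 277. ] [489.3 157.5] 132
top [285.7 285.4] [467.5  89.1] 145
top [260.3 286.4] [464.9 155.2] 67
scene [268.3 345. ] [539.5 239.9] 254
scene [309. 364.] [446.4 232.2] 150
scene [203.5 372.9] [604.3 362.2] 184
scene [224.3 388. ] [549.4 365.9] 140
```

In the tool's units: 8 mm / 200 = 0.04, 7 mm / 200 = 0.035.

Call:
pendant --ticks '[0.02, 0, 0, 0, 0, 0, 60, 0.025, 0, 0, 0, 0, 0, 60, 0.03, 0, 0, 0, 0, 0, 60, 0.04, 0, 0, 0, 0, 0, 60, 0.04, 0, 0, 0, 0, 0, 60, 0.04, 0, 0, 0, 0, 0, 60, 0.04, 0, 0, 0, 0, 0, 60, 0.04, 0, 0, 0, 0, 0, 60, 0.04, 0, 0, 0, 0, 0, 60, 0.04, 0, 0, 0, 0, 0, 60, 0.035, 0, 0, 0, 0, 0, 60, 0, 0, 0, 0, 0, 0, 60]'

```text
t: 28.4
ee_pos: [510.8, 245.1, 15.7]
ee_rot: [0.0, 1.0, -0.006, -0.001]
ft_force: [-1.0, -0.6, -0.3]
width: 60.1
grip_force: 0.7
```

Call:
pendant --ticks '[0.025, 0, 0, 0, 0, 0, 60, 0.025, 0, 0, 0, 0, 0, 60, 0.025, 0, 0, 0, 0, 0, 60, 0.02, 0, 0, 0, 0, 0, 60, 0.015, 0, 0, 0, 0, 0, 60, 0, 0, 0, 0, 0, 0, 60]'

```text
t: 28.9
ee_pos: [532.8, 244.7, 15.7]
ee_rot: [0.0, 1.0, -0.006, -0.0]
ft_force: [-2.5, -0.1, -1.7]
width: 60.0
grip_force: 1.1
```

In the tool's units: 4 mm / 200 = 0.02, 3 mm / 200 = 0.015.

Call:
pendant --ticks '[0.02, 0, 0, 0, 0, 0, 60, 0.02, 0, 0, 0, 0, 0, 60, 0.015, 0, 0, 0, 0, 0, 60, 0.01, 0, 0, 0, 0, 0, 60, 0, 0, 0, 0, 0, 0, 60]'

```text
t: 29.32
ee_pos: [546.3, 244.5, 15.9]
ee_rot: [-0.0, 1.0, -0.006, 0.0]
ft_force: [-1.2, -0.7, -1.2]
width: 60.1
grip_force: 0.8
```

Call:
pendant --ticks '[0.0075, 0, 0, 0, 0, 0, 60, 0.0075, 0, 0, 0, 0, 0, 60, 0, 0, 0, 0, 0, 0, 60]'

```text
t: 29.57
ee_pos: [548.7, 244.4, 16.0]
ee_rot: [-0.0, 1.0, -0.006, 0.0]
ft_force: [-3.1, 0.2, -1.5]
width: 59.7
grip_force: 1.6
```

In the tool's units: 1.5 mm / 200 = 0.0075, 1 mm / 200 = 0.005.

Call:
pendant --ticks '[0.0075, 0, 0, 0, 0, 0, 60, 0.005, 0, 0, 0, 0, 0, 60, 0, 0, 0, 0, 0, 0, 60]'

```text
t: 29.82
ee_pos: [549.1, 244.4, 16.0]
ee_rot: [0.0, 1.0, -0.006, -0.002]
ft_force: [-8.1, 0.4, 4.4]
width: 59.6
grip_force: 4.0
```

In the tool's units: 1 mm / 200 = 0.005.

Call:
pendant --ticks '[0.005, 0, 0, 0, 0, 0, 60, 0.005, 0, 0, 0, 0, 0, 60, 0, 0, 0, 0, 0, 0, 60]'

```text
t: 30.07
ee_pos: [549.1, 244.3, 16.0]
ee_rot: [0.0, 1.0, -0.006, -0.003]
ft_force: [-12.8, 1.3, 9.9]
width: 60.2
grip_force: 6.4
```

In the tool's units: -35 mm / 200 = -0.175, -30 mm / 200 = -0.15.

Call:
pendant --ticks '[-0.025, 0, 0, 0, 0, 0, 60, -0.1, 0, 0, 0, 0, 0, 60, -0.15, 0, -0.05, 0, 0, 0, 87, -0.175, 0, -0.15, 0, 0, 0, 87, -0.1, 0, -0.175, 0, 0, 0, 87, 0, 0.075, -0.125, 0, 0, 0, 87, 0, 0.075, 0, 0, 0, 0, 87, 0, 0, 0, 0, 0, 0, 87]'

```text
t: 30.73
ee_pos: [448.7, 215.0, 115.6]
ee_rot: [-0.001, 1.0, -0.006, 0.004]
ft_force: [-0.6, 0.3, -0.4]
width: 87.0
grip_force: 0.0
```

```bash
python3 - <<'E'
from h import *
print(np.array(monitor.get_state()["joint_pos"]).round(2))
t=eyes.camera("top");cv2.imwrite("pics/r_t.png",t);s=eyes.camera("scene");cv2.imwrite("pics/r_s.png",s)
# right block wells
for n,im,(x0,y0,x1,y1) in(("top",t,(160,225,305,300)),("scene",s,(190,290,350,440))):
    g=cv2.resize(cv2.cvtColor(im,cv2.COLOR_BGR2GRAY)[y0:y1,x0:x1],None,fx=4,fy=4,interpolation=cv2.INTER_CUBIC)
    m=cv2.adaptiveThreshold(g,255,cv2.ADAPTIVE_THRESH_MEAN_C,cv2.THRESH_BINARY_INV,101,30)
    nn,_,st,ce=cv2.connectedComponentsWithStats(m)
    for i in range(1,nn):
        if 60<st[i][4]<1100 and max(st[i][2:4])<40: p=ce[i]/4+[x0-.4,y0-.4]; print(n,plane(n,p,50).round(1)[:2],st[i][4])
# red bay in scene: wall-top corners
h=cv2.cvtColor(s,cv2.COLOR_BGR2HSV);m=cv2.inRange(h,(0,150,50),(8,255,255))|cv2.inRange(h,(172,150,50),(180,255,255));m[:200]=0;m[300:]=0;m[:,:340]=0
ct=max(cv2.findContours(m,0,2)[0],key=cv2.contourArea)
for p in cv2.approxPolyDP(ct,2,True).reshape(-1,2): print("bayS",p,plane("scene",p.astype(float),28).round(0)[:2],plane("scene",p.astype(float),0).round(0)[:2])
h=cv2.cvtColor(cv2.imread("pics/top0.png"),cv2.COLOR_BGR2HSV);m=cv2.inRange(h,(0,150,50),(8,255,255))|cv2.inRange(h,(172,150,50),(180,255,255));m[:240]=0;m[330:]=0
ct=max(cv2.findContours(m,0,2)[0],key=cv2.contourArea)
for p in cv2.approxPolyDP(ct,2,True).reshape(-1,2): print("bayT",p,plane("top",p.astype(float),28).round(0)[:2],plane("top",p.astype(float),0).round(0)[:2])
E
```

```text
[ 0.31  0.34  1.86 -0.    0.94  1.89]
top [621.1 384.9] 165
top [621.2 272.2] 68
top [620.7 207. ] 65
top [620.4 318.9] 70
top [597.7 352. ] 716
top [598.3 243.6] 319
top [596.8 385.4] 172
top [596.5 319.5] 94
top [597.4 272.4] 70
top [597.2 207.4] 72
top [572.9 385.3] 164
top [572.6 319.8] 101
top [572.8 207.7] 67
top [530.3 317.9] 119
top [512.6 158.8] 370
top [515.   91.2] 72
top [488.8 122.3] 637
top [491.4  90.2] 169
top [467.5  89.1] 146
scene [445.2 139.2] 105
scene [605.  249.4] 70
scene [464.1 155.8] 63
scene [631.1 300.8] 579
scene [521.6 238.6] 148
scene [549.5 255.4] 121
scene [641.6 355.7] 249
scene [597.4 385.9] 104
scene [549.4 365.7] 114
scene [572.9 386.2] 82
bayS [390 219] [ 526. -249.] [ 538. -277.]
bayS [359 242] [ 549. -135.] [ 562. -160.]
bayS [358 251] [ 535. -107.] [ 548. -132.]
bayS [403 279] [404. -87.] [ 414. -111.]
bayS [434 252] [ 383. -204.] [ 392. -231.]
bayS [435 245] [ 391. -227.] [ 400. -255.]
bayT [372 256] [ 544. -135.] [ 545. -137.]
bayT [363 306] [ 413. -112.] [ 412. -113.]
bayT [408 314] [ 392. -229.] [ 390. -232.]
bayT [413 306] [ 413. -243.] [ 411. -246.]
bayT [413 281] [ 478. -243.] [ 478. -246.]
bayT [419 273] [ 499. -259.] [ 499. -262.]
bayT [416 270] [ 507. -251.] [ 507. -254.]
bayT [417 264] [ 523. -254.] [ 523. -257.]
```

In the tool's units: -5 mm / 200 = -0.025, -0.125 rad / 3.1416 = -0.0398.

Call:
pendant --ticks '[0, 0, -0.025, 0, 0, -0.0398, 87, 0, 0, 0, 0, 0, -0.0398, 87, 0, 0, 0, 0, 0, -0.0398, 87, 0, 0, 0, 0, 0, -0.0398, 87, 0, 0, 0, 0, 0, -0.0398, 87, 0, 0, 0, 0, 0, -0.0398, 87, 0, 0, 0, 0, 0, -0.0398, 87, 0, 0, 0, 0, 0, -0.0398, 87, 0, 0, 0, 0, 0, -0.0398, 87, 0, 0, 0, 0, 0, -0.0398, 87, 0, 0, 0, 0, 0, -0.0398, 87, 0, 0, 0, 0, 0, -0.0398, 87]'

```text
t: 31.83
ee_pos: [446.5, 216.3, 117.2]
ee_rot: [-0.0, 0.734, 0.679, -0.0]
ft_force: [-0.1, -0.5, -0.5]
width: 87.1
grip_force: 0.0
```

Call:
pendant --ticks '[0, 0, 0, 0, 0, -0.0398, 88, 0, 0, 0, 0, 0, 0, 88, 0, 0, 0, 0, 0, 0, 88]'

```text
t: 32.08
ee_pos: [446.3, 216.1, 117.4]
ee_rot: [-0.0, 0.693, 0.721, -0.0]
ft_force: [0.9, -0.5, -0.5]
width: 87.8
grip_force: 0.0
```

```bash
cat > d.py <<'E'
import sys
from h import *
s=monitor.get_state();R=yaw(s["ee_rot"]);p=np.array(s["ee_pos"]);T=np.array(list(map(float,sys.argv[1:4])))
print(p.round(1),"yaw",np.arctan2(R[1,0],R[0,0]).round(3),"tool delta",(R.T@(T-p)).round(1))
E
python3 d.py 491 124.9 120
```

```text
[446.3 216.1 117.4] yaw 1.609 tool delta [-92.9  41.2  -2.6]
```

In the tool's units: -35 mm / 200 = -0.175, -22.9 mm / 200 = -0.1145, -0.007 rad / 3.1416 = -0.0022.

Call:
pendant --ticks '[-0.1145, 0.051, 0, 0, 0, -0.0022, 88, -0.175, 0.0775, 0, 0, 0, 0, 88, -0.175, 0.0775, 0, 0, 0, 0, 88, 0, 0, 0, 0, 0, 0, 88, 0, 0, 0, 0, 0, 0, 88, 0, 0, 0, 0, 0, 0, 88]'

```text
t: 32.58
ee_pos: [491.3, 125.0, 117.7]
ee_rot: [-0.001, 0.691, 0.723, -0.0]
ft_force: [0.6, -0.3, -0.4]
width: 88.0
grip_force: 0.0
```

```bash
python3 d.py 491 124.9 32
```

```text
[491.3 125.  117.7] yaw 1.616 tool delta [-0.2 -0.2 85.7]
```

In the tool's units: 25 mm / 200 = 0.125, 20 mm / 200 = 0.1.

Call:
pendant --ticks '[0, 0, 0.1, 0, 0, 0, 88, 0, 0, 0.125, 0, 0, 0, 88, 0, 0, 0.06, 0, 0, 0, 88, 0, 0, 0.015, 0, 0, 0, 88, 0, 0, 0, 0, 0, 0, 88, 0, 0, 0.025, 0, 0, 0, 88, 0, 0, 0.025, 0, 0, 0, 88, 0, 0, 0.025, 0, 0, 0, 88, 0, 0, 0.025, 0, 0, 0, 88, 0, 0, 0.025, 0, 0, 0, 88, 0, 0, 0, 0, 0, 0, 88]'

```text
t: 33.5
ee_pos: [491.0, 124.7, 32.2]
ee_rot: [-0.0, 0.69, 0.724, -0.0]
ft_force: [-0.2, -0.3, -0.3]
width: 88.5
grip_force: 0.0
```

```bash
python3 d.py 491 124.9 32
```

```text
[491.  124.7  32.2] yaw 1.62 tool delta [0.2 0.  0.2]
```

No contact on the way down; grip.

Call:
pendant --ticks '[0, 0, 0, 0, 0, 0, 65, 0, 0, 0, 0, 0, 0, 65, 0, 0, 0, 0, 0, 0, 65, 0, 0, 0, 0, 0, 0, 65]'

```text
t: 33.83
ee_pos: [491.9, 124.8, 33.2]
ee_rot: [0.0, 0.69, 0.724, 0.0]
ft_force: [1.1, 0.2, -2.4]
width: 75.8
grip_force: 30.0
```

Call:
pendant --ticks '[0, 0, 0.002, 0, 0, 0, 65, 0, 0, 0, 0, 0, 0, 65]'

```text
t: 34.0
ee_pos: [491.9, 124.8, 33.2]
ee_rot: [0.0, 0.69, 0.724, 0.0]
ft_force: [-0.3, -0.4, 3.9]
width: 75.5
grip_force: 30.0
```

```bash
python3 d.py 494.5 -40 32
```

```text
[491.9 124.8  33.2] yaw 1.62 tool delta [-164.8   -5.4    1.2]
```

In the tool's units: -8 mm / 200 = -0.04, -4 mm / 200 = -0.02, 0.011 rad / 3.1416 = 0.0035.

Call:
pendant --ticks '[-0.02, 0.0015, 0, 0, 0, 0.0035, 65, -0.04, 0.003, 0, 0, 0, 0.0035, 65, -0.04, 0.003, 0, 0, 0, 0.0035, 65, -0.04, 0.003, 0, 0, 0, 0.0035, 65, -0.04, 0.003, 0, 0, 0, 0.0035, 65, -0.04, 0.003, 0, 0, 0, 0.0035, 65, -0.04, 0.003, 0, 0, 0, 0.0035, 65, -0.04, 0.003, 0, 0, 0, 0.0035, 65, -0.04, 0.003, 0, 0, 0, 0.0035, 65, -0.04, 0.003, 0, 0, 0, 0.0035, 65]'

```text
t: 34.83
ee_pos: [497.5, 49.5, 33.2]
ee_rot: [-0.0, 0.729, 0.684, 0.001]
ft_force: [0.6, 6.8, 4.8]
width: 76.0
grip_force: 30.0
```

```bash
python3 d.py 494.5 -40 33.2
```

```text
[497.5  49.5  33.2] yaw 1.508 tool delta [-89.5   2.7  -0.2]
```

In the tool's units: -8 mm / 200 = -0.04, -5 mm / 200 = -0.025, 0.0115 rad / 3.1416 = 0.0037.

Call:
pendant --ticks '[-0.04, 0.0015, 0, 0, 0, 0.0037, 65, -0.04, 0.0015, 0, 0, 0, 0.0037, 65, -0.04, 0.0015, 0, 0, 0, 0.0037, 65, -0.04, 0.0015, 0, 0, 0, 0.0037, 65, -0.04, 0.0015, 0, 0, 0, 0.0037, 65, -0.04, 0.0015, 0, 0, 0, 0.0037, 65, -0.04, 0.0015, 0, 0, 0, 0.0037, 65, -0.04, 0.0015, 0, 0, 0, 0.0037, 65, -0.04, 0.0015, 0, 0, 0, 0.0037, 65, -0.04, 0.0015, 0, 0, 0, 0.0037, 65, -0.025, 0.0015, 0, 0, 0, 0, 65, 0, 0, 0, 0, 0, 0, 65]'

```text
t: 35.83
ee_pos: [490.8, -36.3, 33.2]
ee_rot: [0.0, 0.767, 0.641, 0.001]
ft_force: [-0.0, 0.1, 4.7]
width: 75.7
grip_force: 30.0
```

```bash
python3 d.py 469.4 -180.5 33.2; python3 - <<'E'
from h import *
t=eyes.camera("top");s=eyes.camera("scene")
a=cv2.resize(s[200:330,300:450],(450,390));b=cv2.resize(t[230:330,340:440],(345,345))
o=np.zeros((390,795,3),np.uint8);o[:,:450]=a;o[:345,450:]=b;cv2.imwrite("pics/bay.png",o)
E
```

```text
[490.8 -36.3  33.2] yaw 1.393 tool delta [-1.458e+02  4.500e+00 -1.000e-01]
```

View pics/bay.png

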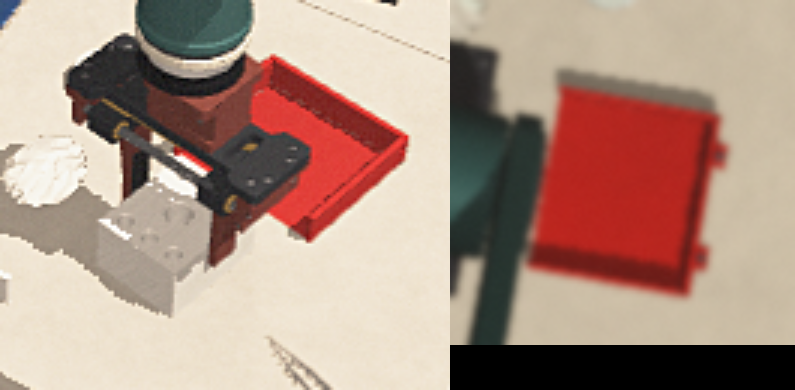

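In the tool's units: -8 mm / 200 = -0.04, 0.4 mm / 200 = 0.002.

Call:
pendant --ticks '[-0.04, 0.002, 0, 0, 0, 0, 65, -0.04, 0.002, 0, 0, 0, 0, 65, -0.04, 0.002, 0, 0, 0, 0, 65, -0.04, 0.002, 0, 0, 0, 0, 65, -0.04, 0.002, 0, 0, 0, 0, 65, -0.04, 0.002, 0, 0, 0, 0, 65, -0.04, 0.002, 0, 0, 0, 0, 65, -0.04, 0.002, 0, 0, 0, 0, 65, -0.04, 0.002, 0, 0, 0, 0, 65, -0.04, 0.002, 0, 0, 0, 0, 65, -0.04, 0.002, 0, 0, 0, 0, 65, -0.04, 0.001, 0, 0, 0, 0, 65]'

```text
t: 36.93
ee_pos: [478.2, -130.2, 33.2]
ee_rot: [-0.001, 0.767, 0.642, 0.001]
ft_force: [1.3, 8.4, 7.9]
width: 75.8
grip_force: 30.0
```

```bash
python3 d.py 469.4 -180.5 33.2
```

```text
[ 478.2 -130.2   33.2] yaw 1.394 tool delta [-51.1   0.2  -0.2]
```

In the tool's units: -8 mm / 200 = -0.04, -6 mm / 200 = -0.03.

Call:
pendant --ticks '[-0.04, 0, 0, 0, 0, 0, 65, -0.04, 0, 0, 0, 0, 0, 65, -0.04, 0, 0, 0, 0, 0, 65, -0.04, 0, 0, 0, 0, 0, 65, -0.04, 0, 0, 0, 0, 0, 65, -0.03, 0, 0, 0, 0, 0, 65, -0.015, 0, 0, 0, 0, 0, 65, 0, 0, 0, 0, 0, 0, 65, 0, 0, 0, 0, 0, 0, 65]'

```text
t: 37.68
ee_pos: [469.5, -179.0, 33.2]
ee_rot: [-0.0, 0.767, 0.642, 0.0]
ft_force: [0.2, 3.7, 6.8]
width: 75.8
grip_force: 30.0
```

```bash
python3 d.py 469.4 -180.5 33.2
```

```text
[ 469.5 -179.    33.2] yaw 1.394 tool delta [-1.5  0.1 -0. ]
```

In the tool's units: -2 mm / 200 = -0.01.

Call:
pendant --ticks '[-0.01, 0, 0, 0, 0, 0, 65, 0, 0, 0, 0, 0, 0, 65, 0, 0, 0, 0, 0, 0, 88, 0, 0, 0, 0, 0, 0, 88, 0, 0, 0, 0, 0, 0, 88, 0, 0, 0, 0, 0, 0, 88]'

```text
t: 38.18
ee_pos: [469.2, -181.6, 32.6]
ee_rot: [-0.0, 0.767, 0.642, -0.0]
ft_force: [-0.2, 0.1, -0.1]
width: 87.3
grip_force: 0.0
```

Call:
pendant --ticks '[0, 0, -0.025, 0, 0, 0, 88, 0, 0, -0.05, 0, 0, 0, 88, 0, 0, -0.125, 0, 0, 0, 88, 0, 0, -0.175, 0, 0, 0, 88, 0, 0, -0.175, 0, 0, 0, 88, 0, 0, -0.175, 0, 0, 0, 88, 0.15, 0, -0.075, 0, 0, 0, 88, 0.19, 0, 0, 0, 0, 0, 88, 0.19, 0, 0, 0, 0, 0, 88, 0.19, 0, 0, 0, 0, 0, 88, 0.19, 0, 0, 0, 0, 0, 88, 0, 0, 0, 0, 0, 0, 88]'

```text
t: 39.18
ee_pos: [501.6, 3.4, 193.8]
ee_rot: [-0.001, 0.765, 0.644, 0.001]
ft_force: [0.1, 0.1, -0.4]
width: 88.2
grip_force: 0.0
```

```bash
python3 - <<'E'
from h import *
t=eyes.camera("top");s=eyes.camera("scene");cv2.imwrite("pics/f_t.png",t);cv2.imwrite("pics/f_s.png",s)
a=cv2.resize(s[130:430,160:460],(480,480),interpolation=cv2.INTER_AREA);b=cv2.resize(t[230:330,355:455],(315,315))
o=np.zeros((480,795,3),np.uint8);o[:,:480]=a;o[:315,480:]=b;cv2.imwrite("pics/fin.png",o)
E
```

```text
(no output)
```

View pics/fin.png

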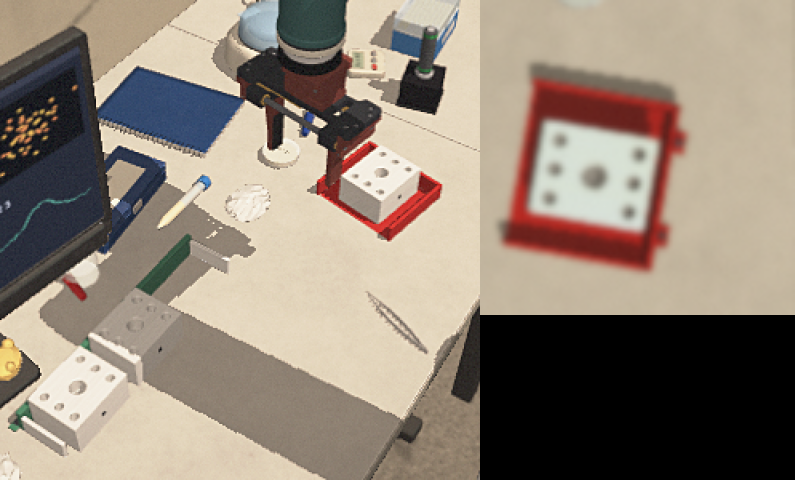

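```bash
python3 -c "
from bench import manip, eyes, ticket, monitor
print(ticket.job_done())"
```

```text
the job is handed in; nothing more can be done
None
```

The job is handed in: the pin went down to the collar in the left and middle blocks, which are home against the green stop in their lanes; it stopped short in the right block, which is inside the red bay, and the gauge is back in its stand (about 39 s of the 72 s used).

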